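# Shut and start the bench centrifuge

### The arm

A 6-joint arm with a two-finger parallel gripper is mounted at the origin on the work surface. World frame = base frame: x ahead of the robot, y to its left, z up, the work surface at z = 0. Lengths are in m, angles in rad, forces in N, time in s.
With the tool pointing down it reaches from about 0.3 to 0.85 m from the base axis. Payload 5.4 kg.
Tool frame: the origin (TCP) lies at the very end of the fingers, on their centre line; the grasp point (between the pads) lies 19 mm behind it; z points along the fingers, y is the line along which they close (so a half turn about z gives the same grasp; the last joint's range is limited). The gripper opens to 85 mm and grips with 20 to 120 N. Pads are 22 mm wide; open, the fingers measure 114 mm over their backs; the gripper's body (76 mm by 85 mm) begins 54 mm behind the grasp point. The pads swing forward as they close: fully open they stand 13 mm farther back than shut.
Start: joints at [-1.532, 0.158, 1.597, -0, 1.386, -0.21], TCP at [0.142, -0.557, 0.231] pointing down, gripper open.
Joint ranges: [-2.91, 2.91], [-0.94, 2.29], [0.18, 2.7], [-1.29, 4.43], [0.17, 2.64], [-3, 3]. Speed limits (rad/s): [2.57, 2.57, 3.14, 3.14, 3.14, 3.14].

### API

Orientations are given as a unit quaternion [w, x, y, z].
In Python, from rig import sense, grab_frame, camera_info, order, boxes_of, pinpoint gives the robot as it stands. The module is installed in compiled form; this text tells all that it offers.
- The arm moves only by the tool move_arm, never from a script. Its argument "series" is a list of rows, each a list of 3 entries, a list of its own where there are three numbers: the opening, from -1 (shut) to 1 (fully open), then the shift along the tool's x, y, z in mm, then the turn about the tool's z in rad. A call has 1 to 12 rows; each row shifts and turns the commanded pose from where the row before left it, along the tool's axes as they then stand; what a row does not reach is not made up. A row lasts 1/8 s, in which the tool goes at most 62.5 mm and 10.7 degrees, less where a joint would pass 70% of its speed; a pose out of reach is approached as far as the arm can. A call is refused whole if a number of a shift passes 62.5 or a number of a turn 0.188, either way. A call with a gripper value outside its range is refused whole. The fingers move at their own pace and stop on an object; the grip force is fixed at half the most. Time passes only in rows, so rows that do not move let the fingers close. It gives the time, the measured TCP pose, the force, the opening and the grip force at its end, in the units of the state.
- sense(): the state, without advancing time (a new reading comes with each control period).
- grab_frame(name): name is "side" or "top"; returns the picture (480x640x3 uint8, red, green, blue); there is no depth.
- camera_info(name): a dict with "K" (3x3 intrinsics, pixels), "k1" (the pictures are not rectified: a ray, as slopes to the right and down, at radius r is drawn at 1 + k1 r^2 times it, then the intrinsics apply), "T" (4x4, takes a point from camera to world coordinates). Camera axes: x right, y up, looking along -z (the intrinsics and any distortion apply to the point x, -y, -z); pixel columns grow to the right and rows downward; lengths in m; the calibration is good to about 2 mm. A picture is of the moment at which its call begins. camera_info takes no time and is no camera call.
- order.hand_in(): hands the job in; it is judged then, once.
Trained networks look in the newest picture that a camera, given by its name, has taken for a name from the list of things; names that differ only in an ending like _2 or _b are one class to them, and where a whole thing is asked for, a point or a joint stands for the part that bears it (a point fixed in the world has none). Each returns a list of dicts, best first, with "confidence" (0 to 1); they miss things now and then, are a little off and sometimes report something else, mostly with a low value. They report only what shows in the picture. A call takes as long as a camera call.
- boxes_of(thing, camera): "at" ([row, column] in pixels, amid what is visible of it).
- pinpoint(thing, camera): "at" ([row, column] in pixels: a listed point, or the origin of a listed thing).
The state is a dict: "clock": time; "joint_positions": joint angles; "qvel": joint speeds; "joint_torque": joint torques, N m; "tcp_pos": TCP position; "ee_rot": TCP orientation; "contact_force": force on the tool from outside, world axes, zero at the start; "wrist_torque": the same for the moment, N m; "opening": finger opening in m; "gripper_force": force on a finger pad.
Only numpy, scipy, OpenCV 4.12 (cv2) and the standard library are available. Lean on these libraries where they do the work, as an engineer would, in place of code of your own. Each camera call takes 0.05 s, during which the arm holds its last target. There are 200 camera calls.

### The job

With the closed fingers, get the bench centrifuge running: push its raised lid down until it is fully shut, then press the raised end of the rocker switch until it tips over, then press the round key all the way in and let it come back out. Press only these, in this order: leave the square key and the long key alone, do not swing the lid wide open, and do not shift or lift the bottle, dish, vial or clamp beside the machine.

Things in the scene. Friction and masses are not known exactly. Their poses are not given: they have to be found in the camera images.
- centrifuge: White bench centrifuge, fixed, 200 mm deep (x) by 340 mm wide (y), deck 110 mm above the bench. Origin: centre of its underside; x points from its front to its back, y to its left, z up; turned up to 20 degrees. Lid on the left half; panel on the right half: three white keys at y = -65 mm, x = -56, 0, +56 mm (their order varies), rocker switch at x = 0, y = -132 mm.
- lid (a joint): Opening angle of the lid, rad: 0 = fully shut, 0.35 to 0.7 at the start. Flat grey plate, 160 mm from hinge to raised free edge (at the machine's front), 172 mm wide, 12 mm thick, with a 13 mm lip on the edge. It stays where it is left; 2 to 6 N pressed down at lid_press closes it onto a hard stop, its top then 123 mm above the bench.
- lid_press (a point): Point on the lid's top face, 85 mm from the hinge line, midway across the width; moves with the lid. The hinge line runs along the machine's y at x = +75 mm, 111 mm above the bench (level with the lid's underside), centred on y = +75 mm.
- rocker (a joint): Angle of the rocker switch, rad: 0 = off, far end raised (0 to 0.04 at the start); 0.4 = tipped fully over (on). It stays where it is left; 2 to 5 N on the raised end tips it.
- rocker_end (a point): Point on the rocker's top, 20 mm from its pivot towards the raised end, which is the one at the machine's back (+x). White paddle 64 mm (machine's x) by 30 mm; pivot in its top face at mid-length, 129 mm above the bench. That end's edge is 6 mm above the pivot when off, 6 mm below it when on. Fixed black frame round it, 82 by 46 mm, rises to 118 mm above the bench.
- round_key (a joint): Travel of the round key in m: 0 = out, 0.006 = fully in. Spring: 1.5 N to start, 5 N fully in; comes back out when let go.
- round_key_top (a point): Centre of the top of the round white key, a cap 30 mm across, in a round black bezel 40 mm across. The top is 132 mm above the bench when out, 12 mm above the bezel; z up, it is pressed straight down.
- square_key (a joint): Travel of the square key in m, as for the round key. Not to be pressed.
- square_key_top (a point): Centre of the top of the square white key, a cap 26 by 26 mm in a black bezel 36 by 36 mm; same height as the round key.
- long_key (a joint): Travel of the long key in m, as for the round key. Not to be pressed.
- long_key_top (a point): Centre of the top of the long white key, a cap 14 mm (machine's x) by 40 mm (machine's y), in a black bezel 24 by 50 mm; same height as the round key.
- bottle: Loose amber bottle with a white cap, 56 mm across, 115 mm high, standing beside the machine's right side. Origin: centre of its underside. Leave alone.
- dish: Loose lidded round glass dish, 92 mm across, 18 mm high, beside the machine's left side. Origin: centre of its underside. Leave alone.
- vial: Loose clear vial with a blue cap, 29 mm across, 61 mm high, beside the machine's left side. Origin: centre of its underside. Leave alone.
- clamp: Loose steel scissor clamp with brass finger rings, 162 mm long, 8 mm high, lying in front of the machine. Origin: near mid-length, on the bench; x points to its jaws. Leave alone.

How it is judged:
By the outcome, as a careful person would: the job done as asked, in the order asked, and still so for the second after the job is handed in, with the robot touching nothing.
It also fails if it takes over 38 s, if anything falls off the work surface, if the arm or the gripper's body presses on something with over 40 N, if the wrist force passes 120 N, or if a joint passes its speed limit or range.

## Working session

There is one attempt and no reset: what is moved stays moved. The work goes in short steps, Python scripts to look and compute and a tool call to move; the robot and the scene stay as the last step left them, time stands still between calls to the robot, and variables do not carry over. Pictures are saved under pics/ and viewed, at most 10 in all, crops included, and the job is handed in when it is done.

Besides the shell and the picture viewer there is one more tool, called after "Call:" as name(argument=value, ...) on one line, values as JSON. move_arm: Moves the arm, as the interface text tells. Its arguments: {"type":"object","properties":{"series":{"type":"array"}},"required":["series"]}

```bash
mkdir -p pics; cat > h.py <<'E'
import numpy as np, cv2
from rig import sense, grab_frame, camera_info, order, boxes_of, pinpoint
def ray(cam,at):
    c=camera_info(cam);K=np.array(c["K"]);T=np.array(c["T"]);k=c["k1"]
    p=np.array([(at[1]-K[0,2])/K[0,0],(at[0]-K[1,2])/K[1,1]]);q=p.copy()
    for _ in range(30): q=p/(1+k*(q@q))
    return T[:3,3],T[:3,:3]@np.array([q[0],-q[1],-1])
def onz(cam,at,z):
    o,d=ray(cam,at);return o+d*(z-o[2])/d[2]
def proj(cam,P):
    c=camera_info(cam);K=np.array(c["K"]);T=np.array(c["T"])
    v=T[:3,:3].T@(np.asarray(P)-T[:3,3]);s=np.array([v[0],-v[1]])/-v[2];s=s*(1+c["k1"]*(s@s))
    return np.array([K[1,1]*s[1]+K[1,2],K[0,0]*s[0]+K[0,2]])
E
python3 - <<'E'
from h import *
for c in("top","side"):
    cv2.imwrite(f"pics/{c}0.png",grab_frame(c)[:,:,::-1])
    print(c,np.round(camera_info(c)["T"],3).tolist())
    for t,z in(("centrifuge",0),("lid_press",.16),("rocker_end",.133),("round_key_top",.132),("square_key_top",.132),("long_key_top",.132)):
        for d in pinpoint(t,c)[:2]: print(t,np.round(d["at"],1),round(d["confidence"],2),np.round(onz(c,d["at"],z),4))
s=sense();print(s["clock"],s["tcp_pos"],s["ee_rot"],s["opening"])
E
```

```text
top [[-0.059, 0.972, -0.229, 0.385], [-0.998, -0.058, 0.012, 0.026], [-0.002, 0.229, 0.973, 0.854], [0.0, 0.0, 0.0, 1.0]]
centrifuge [251.9 307.2] 0.72 [0.5613 0.0408 0.    ]
centrifuge [237.9 343.5] 0.33 [ 0.5843 -0.0297  0.    ]
lid_press [219.2 254.5] 0.67 [0.5852 0.1174 0.16  ]
rocker_end [232.7 390.1] 0.89 [ 0.5573 -0.0966  0.133 ]
round_key_top [238.7 343.9] 0.86 [ 0.5521 -0.0217  0.132 ]
square_key_top [273.1 342.6] 0.5 [ 0.4964 -0.0157  0.132 ]
square_key_top [264.3 433.3] 0.3 [ 0.502  -0.1601  0.132 ]
long_key_top [203.9 347.6] 0.81 [ 0.6102 -0.0319  0.132 ]
side [[-0.969, 0.154, -0.193, 0.367], [-0.246, -0.556, 0.794, 0.825], [0.014, 0.817, 0.577, 0.697], [0.0, 0.0, 0.0, 1.0]]
centrifuge [290.5 319.5] 0.9 [0.5649 0.0442 0.    ]
lid_press [245.  296.6] 0.56 [0.5878 0.1185 0.16  ]
rocker_end [198.1 333.3] 0.54 [ 0.5732 -0.0947  0.133 ]
square_key_top [222.8 360.1] 0.76 [ 0.5023 -0.0205  0.132 ]
square_key_top [241.2 293.2] 0.54 [0.6086 0.0721 0.132 ]
long_key_top [209.7 308.4] 0.5 [ 0.611  -0.0392  0.132 ]
0.7 [ 0.14156595 -0.55728844  0.23131001] [ 3.90214753e-06  9.92272357e-01  1.24078883e-01 -5.88008597e-06] 0.08543384628798471
```

View pics/top0.png

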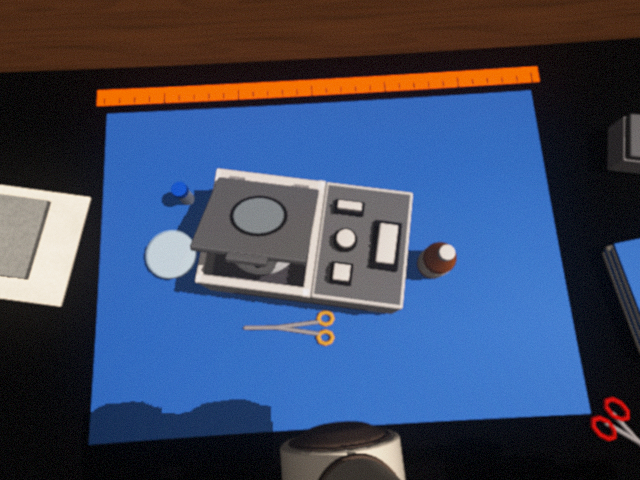

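View pics/side0.png

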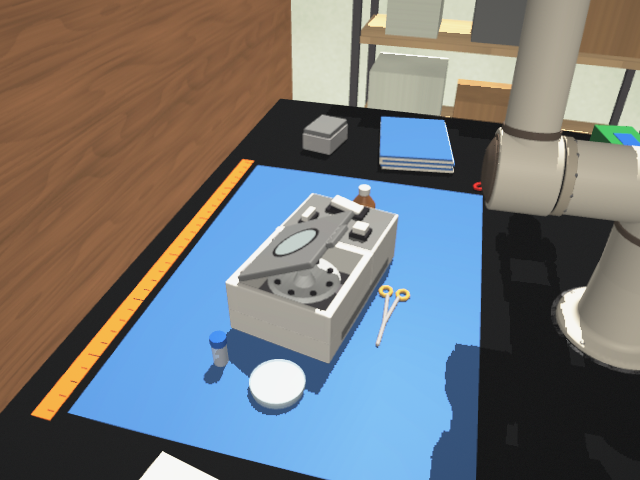

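The top view shows the long key at (205,348) at the back, the round key at (238,345) in the middle and the square key at (272,342) at the front. The rocker is at (244,387), the lid is raised on the left, and the side view agrees. Next I fit the machine pose and lid angle.

```bash
cat > fit.py <<'E'
from h import *
from scipy.optimize import least_squares
L=lambda th:[75-85*np.cos(th)-12*np.sin(th)*-1*-1 if 0 else 75-85*np.cos(th)+12*np.sin(th),75,111+85*np.sin(th)+12*np.cos(th)]
P={"round_key_top":[0,-65,132],"square_key_top":[-56,-65,132],"long_key_top":[56,-65,132],"rocker_end":[20,-132,133],"centrifuge":[0,0,0]}
def world(p,l):
    c,s=np.cos(p[2]),np.sin(p[2]);l=np.array(l)/1000
    return np.array([p[0]+c*l[0]-s*l[1],p[1]+s*l[0]+c*l[1],l[2]])
if __name__=="__main__":
    obs=[("top",None,[100,-170,110],[192,412]),("top",None,[-100,-170,110],[305,404]),("top",None,[100,170,110],[170,218])]
    for c in("top","side"):
        grab_frame(c)
        for t in list(P)+["lid_press"]:
            for d in pinpoint(t,c)[:1]:
                if d["confidence"]>.45: obs.append((c,t,P.get(t),d["at"]))
    f=lambda p:np.concatenate([proj(c,world(p,L(p[3]) if t=="lid_press" else l))-a for c,t,l,a in obs])
    r=least_squares(f,[.565,.042,-.15,.5],loss="soft_l1",f_scale=1.5,x_scale=[.01,.01,.1,.1])
    print(np.round(r.x,4))
    for o,e in zip(obs,f(r.x).reshape(-1,2)): print(o[0],o[1],np.round(e,1))
    for t in P: print(t,np.round(world(r.x,P[t]),4))
    ims=[]
    for c in("top","side"):
        im=grab_frame(c)[:,:,::-1].copy()
        pts=[P[k] for k in P if k!="centrifuge"]+[L(r.x[3])]+[[x,y,110] for x in(-100,100) for y in(-170,170)]
        th=r.x[3]
        pts+=[[75-160*np.cos(th)+12*np.sin(th),y,111+160*np.sin(th)+12*np.cos(th)] for y in(-11,161)]
        im=cv2.resize(im[140:400,150:470],None,fx=2,fy=2,interpolation=cv2.INTER_CUBIC)
        for l in pts:
            a=(proj(c,world(r.x,l))-[140,150])*2;cv2.circle(im,(int(a[1]),int(a[0])),2,(0,0,255),-1)
        cv2.imwrite(f"pics/{c}fit.png",im[:400]); ims.append(im[:300] if c=="top" else im[60:360])
    cv2.imwrite("pics/fit.png",np.vstack(ims))
E
python3 fit.py
```

```text
[ 0.5646  0.0408 -0.181   0.5371]
top None [-0.5  0.1]
top None [ 4.5 -1.4]
top None [-1.2 -3.5]
top round_key_top [ 0.7 -0.7]
top square_key_top [-0.8  2. ]
top long_key_top [-1.5 -0.6]
top rocker_end [-1.3  0.1]
top centrifuge [0.1 0.1]
top lid_press [0.4 0.7]
side square_key_top [-1.6  1. ]
side rocker_end [0.3 0.9]
side centrifuge [-0.5  0.4]
side lid_press [-0.6  0.2]
round_key_top [ 0.5529 -0.0232  0.132 ]
square_key_top [ 0.4978 -0.0131  0.132 ]
long_key_top [ 0.608  -0.0333  0.132 ]
rocker_end [ 0.5605 -0.0927  0.133 ]
centrifuge [0.5646 0.0408 0.    ]
```

View pics/fit.png

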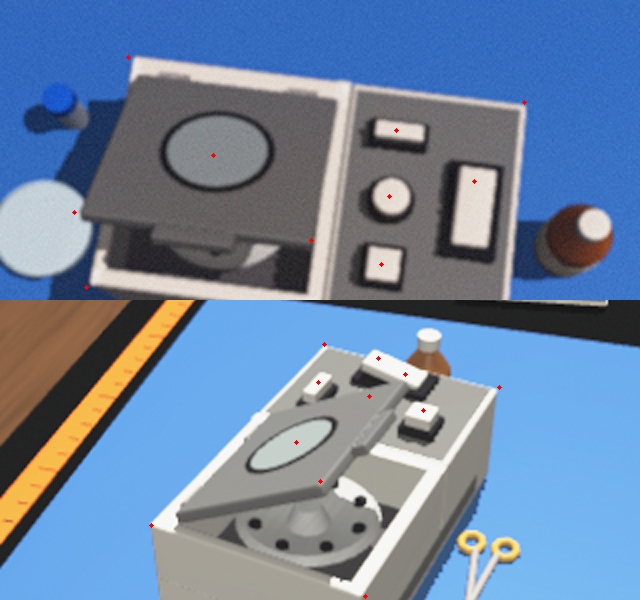

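The fit gives the machine at (0.565, 0.041) with a yaw of about -0.17 and the lid at about 0.54 rad. The dots fall on the keys, rocker and lid centre. First I close the fingers, align the tool with the machine and approach above the lid.

Call:
move_arm(series=[[-1, [0, 0, -15], 0.14], [-1, [0, 0, -15], 0.14], [-1, [0, 0, -15], 0.14], [-1, [21.6, -52.6, 0], 0], [-1, [21.6, -52.6, 0], 0], [-1, [21.6, -52.6, 0], 0], [-1, [21.6, -52.6, 0], 0], [-1, [21.6, -52.6, 0], 0], [-1, [21.6, -52.6, 0], 0], [-1, [21.6, -52.6, 0], 0]])

```text
clock: 2.75
tcp_pos: [0.354, -0.2186, 0.2766]
ee_rot: [0.0, 0.996, -0.086, 0.0]
contact_force: [0.5, -0.3, 0.6]
opening: -0.0001
gripper_force: 0.0
```

Call:
move_arm(series=[[-1, [21.6, -52.6, 0], 0], [-1, [21.6, -52.6, 0], 0], [-1, [21.6, -52.6, 0], 0], [-1, [21.6, -52.6, 0], 0], [-1, [21.6, -52.6, 0], 0], [-1, [21.6, -52.6, 0], 0], [-1, [21.6, -52.6, 0], 0], [-1, [0, 0, 0], 0], [-1, [0, 0, 0], 0]])

```text
clock: 3.88
tcp_pos: [0.5648, 0.1167, 0.2761]
ee_rot: [0.0, 0.996, -0.085, -0.0]
contact_force: [-0.0, -0.4, -0.5]
opening: -0.0002
gripper_force: 0.0
```

Call:
move_arm(series=[[-1, [0, 0, 40], 0], [-1, [0, 0, 40], 0], [-1, [0, 0, 10], 0], [-1, [0, 0, 10], 0], [-1, [0, 0, 10], 0], [-1, [0, 0, 10], 0], [-1, [0, 0, 10], 0], [-1, [0, 0, 10], 0], [-1, [0, 0, 8], 0], [-1, [0, 0, 2], 0], [-1, [0, 0, 0], 0]])

```text
clock: 5.25
tcp_pos: [0.5651, 0.1167, 0.1259]
ee_rot: [0.0, 0.996, -0.085, 0.0]
contact_force: [0.2, -0.5, 0.6]
opening: 0.0001
gripper_force: 0.0
```

Call:
move_arm(series=[[-1, [0, 0, 2], 0], [-1, [0, 0, 1], 0], [-1, [0, 0, 1], 0], [-1, [0, 0, 0], 0]])

```text
clock: 5.75
tcp_pos: [0.5653, 0.1168, 0.123]
ee_rot: [0.0, 0.996, -0.085, 0.0]
contact_force: [-1.8, -1.2, 5.8]
opening: -0.0002
gripper_force: 2.6
```

```bash
python3 - <<'E'
from h import *
a=[cv2.resize(grab_frame(c)[120:340,120:480,::-1],None,fx=1.35,fy=1.35) for c in("top","side")]
cv2.imwrite("pics/lid1.png",np.vstack(a));print(sense()["contact_force"])
E
```

```text
[-1.75661378 -0.07270429  5.60227046]
```

View pics/lid1.png

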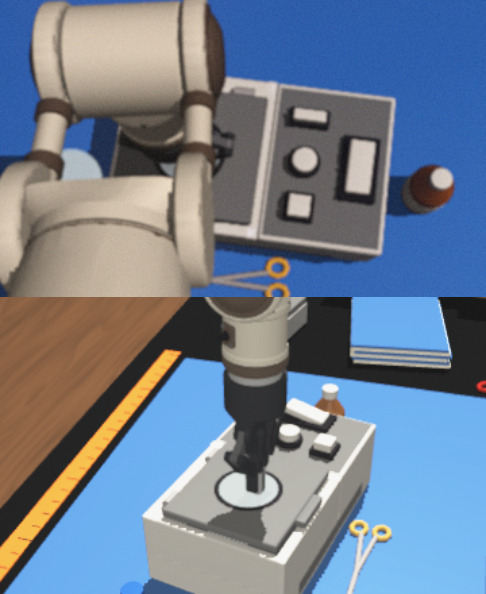

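The lid looks about flush with the deck, and the fingers sit on the window. I push a little more to confirm it is against the hard stop.

Call:
move_arm(series=[[-1, [0, 0, 1], 0], [-1, [0, 0, 1], 0], [-1, [0, 0, 1], 0], [-1, [0, 0, 0], 0]])

```text
clock: 6.35
tcp_pos: [0.5654, 0.1168, 0.1229]
ee_rot: [0.0, 0.996, -0.085, 0.0]
contact_force: [-11.7, -0.4, 21.5]
opening: -0.0002
gripper_force: 10.8
```

Height stays at 122.9 mm while the force rises to 21 N, so the lid is on its stop. Next I lift and go to the rocker.

Call:
move_arm(series=[[-1, [0, 0, -20], 0], [-1, [0, 0, -40], 0], [-1, [9.2, 51.8, 0], 0], [-1, [9.2, 51.8, 0], 0], [-1, [9.2, 51.8, 0], 0], [-1, [9.2, 51.8, 0], 0], [-1, [0, 0, 15], 0], [-1, [0, 0, 15], 0], [-1, [0, 0, 0], 0]])

```text
clock: 7.48
tcp_pos: [0.5645, -0.0918, 0.1469]
ee_rot: [-0.001, 0.996, -0.085, -0.002]
contact_force: [-0.3, -0.3, -0.3]
opening: -0.0001
gripper_force: 0.0
```

```bash
python3 - <<'E'
from h import *
a=[cv2.resize(grab_frame(c)[120:340,120:480,::-1],None,fx=1.35,fy=1.35) for c in("top","side")]
cv2.imwrite("pics/rk1.png",np.vstack(a))
for t in("rocker_end","round_key_top","lid_press","square_key_top"):
  for c,z in(("top",.132),("side",.132)):
    for d in pinpoint(t,c)[:1]: print(t,c,d["confidence"],onz(c,d["at"],.123 if t=="lid_press" else z))
E
```

```text
rocker_end side 0.74 [ 0.56462628 -0.09714269  0.132     ]
round_key_top side 0.57 [ 0.54754216 -0.01842036  0.132     ]
lid_press top 0.84 [0.56717189 0.11327456 0.123     ]
lid_press side 0.97 [0.56781641 0.123925   0.123     ]
square_key_top side 0.74 [ 0.50086153 -0.0151009   0.132     ]
```

View pics/rk1.png

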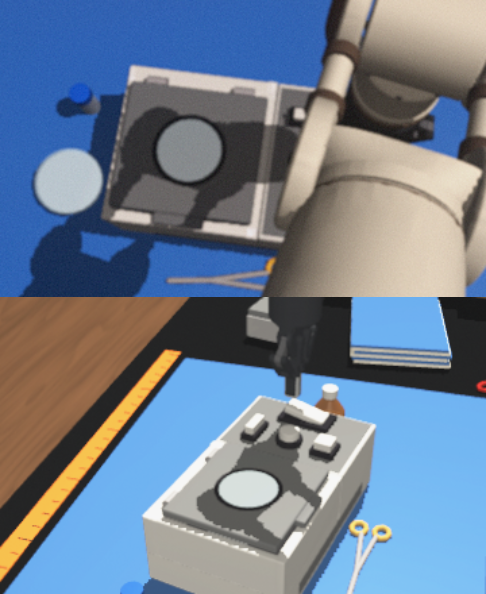

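The lid is shut and the closed fingers hover over the rocker's raised end, at about (293,395) in the lower half. Now I press the rocker.

Call:
move_arm(series=[[-1, [0, 0, 8], 0], [-1, [0, 0, 4], 0], [-1, [0, 0, 3], 0], [-1, [0, 0, 3], 0], [-1, [0, 0, 2], 0], [-1, [0, 0, 1], 0], [-1, [0, 0, 0], 0]])

```text
clock: 8.85
tcp_pos: [0.5661, -0.0936, 0.1284]
ee_rot: [0.0, 0.996, -0.085, 0.0]
contact_force: [0.6, 0.5, 1.3]
opening: -0.0001
gripper_force: 0.9
```

Call:
move_arm(series=[[-1, [0, 0, 1], 0], [-1, [0, 0, 1], 0], [-1, [0, 0, 1], 0], [-1, [0, 0, 0], 0]])

```text
clock: 9.35
tcp_pos: [0.5659, -0.0936, 0.1254]
ee_rot: [-0.0, 0.996, -0.085, -0.0]
contact_force: [-1.4, 1.3, 3.4]
opening: 0.0001
gripper_force: 2.0
```

Call:
move_arm(series=[[-1, [0, 0, 1], 0], [-1, [0, 0, 1], 0], [-1, [0, 0, 1], 0], [-1, [0, 0, 0], 0]])

```text
clock: 9.85
tcp_pos: [0.566, -0.0936, 0.125]
ee_rot: [0.0, 0.996, -0.085, -0.0]
contact_force: [-9.2, 3.5, 19.5]
opening: -0.0001
gripper_force: 8.6
```

The rocker is firm on its stop: 19 N with no further travel. Now I lift and go over the round key.

Call:
move_arm(series=[[-1, [0, 0, -15], 0], [-1, [0, 0, -30], 0], [-1, [-12.6, -33.7, 0], 0], [-1, [-12.6, -33.7, 0], 0], [-1, [0, 0, 10], 0], [-1, [0, 0, 12], 0], [-1, [0, 0, 0], 0], [-1, [0, 0, 0], 0]])

```text
clock: 10.85
tcp_pos: [0.5527, -0.0237, 0.1451]
ee_rot: [0.0, 0.996, -0.086, -0.0]
contact_force: [0.7, -0.7, 0.5]
opening: 0.0
gripper_force: 0.0
```

```bash
python3 - <<'E'
from h import *
a=cv2.resize(grab_frame("side")[170:310,220:420,::-1],None,fx=3,fy=3,interpolation=cv2.INTER_CUBIC)
s=sense();print(s["tcp_pos"])
for z in (s["tcp_pos"][2],.132):
    q=(proj("side",[*s["tcp_pos"][:2],z])-[170,220])*3;cv2.circle(a,(int(q[1]),int(q[0])),2,(0,0,255),-1)
cv2.imwrite("pics/key1.png",a)
for d in pinpoint("round_key_top","side")[:1]: print(d,onz("side",d["at"],.132))
E
```

```text
[ 0.55292374 -0.02360081  0.14547532]
{'at': [218.1, 333.3], 'confidence': 0.54} [ 0.55595023 -0.02271173  0.132     ]
```

View pics/key1.png

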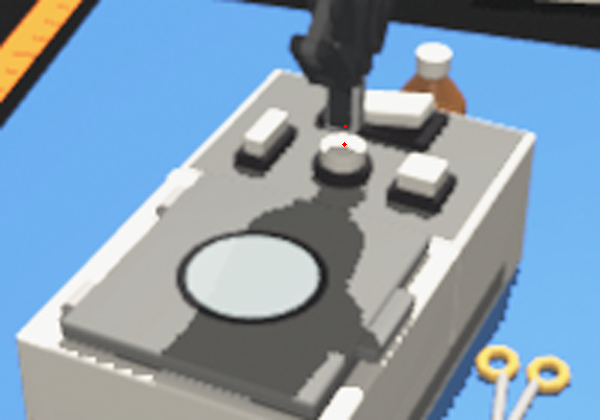

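The fingers are centred over the round key at (343,146), and the rocker's near end is now up. Now I press the key.

Call:
move_arm(series=[[-1, [0, 0, 8], 0], [-1, [0, 0, 4], 0], [-1, [0, 0, 3], 0], [-1, [0, 0, 2], 0], [-1, [0, 0, 2], 0], [-1, [0, 0, 1], 0], [-1, [0, 0, 1], 0], [-1, [0, 0, 0], 0]])

```text
clock: 11.95
tcp_pos: [0.5524, -0.0229, 0.1259]
ee_rot: [0.0, 0.996, -0.085, -0.0]
contact_force: [-7.9, 0.4, 13.7]
opening: 0.0005
gripper_force: 6.6
```

Call:
move_arm(series=[[-1, [0, 0, 1], 0], [-1, [0, 0, 0], 0], [-1, [0, 0, -6], 0], [-1, [0, 0, -10], 0], [-1, [0, 0, -60], 0], [-1, [0, 0, -60], 0], [-1, [-60, 0, 0], 0], [-1, [-60, 0, 0], 0], [-1, [-60, 0, 0], 0], [-1, [0, 50, 0], 0], [-1, [0, 50, 0], 0], [-1, [0, 50, 0], 0]])

```text
clock: 13.45
tcp_pos: [0.3495, -0.1415, 0.2598]
ee_rot: [0.001, 0.996, -0.085, 0.001]
contact_force: [0.6, 0.2, 0.8]
opening: -0.0001
gripper_force: 0.0
```

Call:
move_arm(series=[[-1, [0, 50, 0], 0], [-1, [0, 50, 0], 0], [-1, [0, 50, 0], 0], [-1, [0, 50, 0], 0], [-1, [0, 0, 0], 0], [-1, [0, 0, 0], 0]])

```text
clock: 14.2
tcp_pos: [0.3157, -0.3368, 0.2592]
ee_rot: [-0.0, 0.996, -0.086, 0.0]
contact_force: [0.7, 0.5, -0.1]
opening: 0.0003
gripper_force: 0.0
```

```bash
python3 - <<'E'
from h import *
a=[cv2.resize(grab_frame(c)[140:350,120:480,::-1],None,fx=1.4,fy=1.4) for c in("top","side")]
cv2.imwrite("pics/end.png",np.vstack(a));s=sense();print(s["clock"],s["tcp_pos"],s["contact_force"])
E
```

```text
14.3 [ 0.31601616 -0.33622578  0.25938508] [-0.15741393  0.36478796  0.09460815]
```

View pics/end.png

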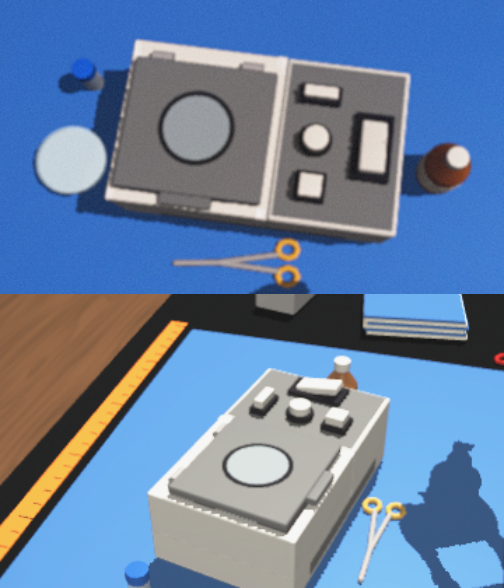

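The lid is shut, the rocker is tipped and the round key is back out. The bottle, dish, vial and clamp are where they were.

```bash
python3 -c "
from rig import order
print(order.hand_in())"
```

```text
the job is handed in; nothing more can be done
None
```

The job is handed in at about 14 s on the clock: lid pressed fully shut, rocker tipped over, round key pressed in and back out, in that order, with the other keys and the loose items left alone.

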